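Load the yellow tape from the back of the tape rack

TASK

The tape dispenser on the mending table is empty and needs the yellow tape, which hangs at the back of the rack's spindle behind the blue and green rolls. Take the blue and green rolls off and stand them in the two slots of the wooden cradle, then take the yellow roll off and set it upright in the dispenser, between the cheeks and down on both rollers. Finally hang the blue and the green roll back on the spindle, each between the same two collars where it hung before.

Things in the scene. Friction and masses are not known exactly. Their poses are not given: they have to be found in the camera images.
- rack: Grey steel tape rack, fixed; origin on the table, z up. An upright at y = +138 mm carries a level spindle along y, 12 mm thick, axis at x 0, z 155 mm. Collars 19 mm across, 5 mm wide, at y = +110, +36, -36, -110 mm bound three stations centred at y = +72 (back), 0, -72 mm (front). A roll hangs with the top of its bore on the spindle: centre at z 139, top at 181 mm. Foot 80 x 215 mm.
- spindle_end (a point): Centre of the black ball, 18 mm across, on the spindle's free end (rack y = -124 mm, z = 155 mm; axes as the rack's). Rolls go on and come off over it alone: lift a hanging roll 16 mm, which centres its bore on the spindle, and move it level along the rack's y.
- cradle: Light wooden cradle for two rolls on edge, axes along its y; fixed, 105 mm (x) by 180 mm (y). Origin on the table under its middle, z up. Slot centres at x 0, y -40 and +40 mm; slots 37 mm wide between wooden fins, tops at z 60 mm. Two dowels along y carry the rolls: a seated roll's centre is at z 64 mm, its top at 106 mm.
- dispenser: Bench tape dispenser, fixed, 56 mm wide: black base, grey cheeks, toothed steel cutter in front (-x, 102 mm off). Origin on the table under the seat, z up. A roll drops in from above at x 0, y 0, its axis along y, onto two white rollers, 37 mm between the cheeks (tops at z 69 mm); a seated roll's centre is at z 68 mm, its top at 110 mm.
- roll_yellow: Roll of yellow cloth book tape: rigid ring 84 mm across, 25 mm wide, bore 44 mm, about 0.16 kg. Origin at its centre, y along its axis (x, z turn as it rolls). Stands on edge; pinch it from above across the 25 mm width, on the top 14 mm of the ring (deeper fingers meet the spindle). Hangs at first in the back station.
- roll_blue: Roll of blue cloth book tape: rigid ring 84 mm across, 25 mm wide, bore 44 mm, about 0.16 kg. Origin at its centre, y along its axis (x, z turn as it rolls). Stands on edge; pinch it from above across the 25 mm width, on the top 14 mm of the ring (deeper fingers meet the spindle). Hangs at first in the middle or the front station.
- roll_green: Roll of green cloth book tape: rigid ring 84 mm across, 25 mm wide, bore 44 mm, about 0.16 kg. Origin at its centre, y along its axis (x, z turn as it rolls). Stands on edge; pinch it from above across the 25 mm width, on the top 14 mm of the ring (deeper fingers meet the spindle). Hangs at first in the middle or the front station.
Mind the look-alikes: they are no part of the job. Several things have the shape of the roll_blue; the one meant has the colours described above.

How it is judged (in metres and radians):
On the way, in this order (a step that is already met when the one before it is completed fails the run):
1. the blue and the green roll both stand in the cradle, on its dowels, released (x of roll_blue in the frame of cradle between -0.012 and 0.012 m and y of roll_blue in the frame of cradle between -0.062 and 0.062 m and z of roll_blue in the frame of cradle between 0.055 and 0.072 m and angle between the y axis of each of roll_blue, roll_green and the y axis of cradle, either way round below 0.35 rad and contact force between the fingers and roll_blue below 0.3 N and x of roll_green in the frame of cradle between -0.012 and 0.012 m and y of roll_green in the frame of cradle between -0.062 and 0.062 m and z of roll_green in the frame of cradle between 0.055 and 0.072 m and contact force between the fingers and roll_green below 0.3 N), for 0.2 s.
2. the yellow roll sits in the dispenser on both rollers, released (x of roll_yellow in the frame of dispenser between -0.008 and 0.008 m and y of roll_yellow in the frame of dispenser between -0.009 and 0.009 m and z of roll_yellow in the frame of dispenser between 0.06 and 0.075 m and angle between the y axis of roll_yellow and the y axis of dispenser, either way round below 0.2 rad and contact force between the fingers and roll_yellow below 0.3 N), for 0.2 s.
At the end, for the whole second after the job is handed in: Yellow roll seated upright in the dispenser (centre within 8 mm of the seat in x, 9 mm in y, 60 to 75 mm high, axis within 0.2 rad); blue and green hang on the spindle, each within 32 mm of where it hung, 125 to 150 mm high, axis within 0.35 rad of it; all released and at rest (all of step 2 and linear speed of each of roll_yellow, roll_blue, roll_green below 0.04 m/s and angular speed of each of roll_yellow, roll_blue, roll_green below 1 rad/s and distance of each of roll_blue, roll_green from where it was at the start of the episode below 0.032 m and z of roll_blue in the frame of rack between 0.125 and 0.15 m and x of roll_blue in the frame of rack between -0.02 and 0.02 m and angle between the y axis of each of roll_blue, roll_green and the y axis of rack, either way round below 0.35 rad and contact force between the fingers and roll_blue below 0.3 N and z of roll_green in the frame of rack between 0.125 and 0.15 m and x of roll_green in the frame of rack between -0.02 and 0.02 m and contact force between the fingers and roll_green below 0.3 N); the robot touches nothing.
It also fails if it takes over 120 s, if anything falls off the work surface, if the arm or the gripper's body presses on something with over 40 N, if the wrist force passes 120 N, or if a joint passes its speed limit or range.

ROBOT

A 6-joint arm with a two-finger parallel gripper is mounted at the origin on the work surface; the furniture and walls round the work are solid. World frame = base frame: x ahead of the robot, y to its left, z up, the work surface at z = 0. Lengths are in mm, angles in rad, forces in N, time in s.
With the tool pointing down it reaches from about 325 to 775 mm from the base axis. Payload 5.5 kg.
Tool frame: the origin (TCP) lies between the finger pads; the fingertips stand 11 mm ahead of it and the grasp point (between the pads) lies 8 mm behind it; z points along the fingers, y is the line along which they close (so a half turn about z gives the same grasp; the last joint's range is limited). The gripper opens to 88 mm and grips with 3 to 60 N. Pads are 20 mm wide; open, the fingers measure 115 mm over their backs; the gripper's body (75 mm by 178 mm) begins 61 mm behind the grasp point.
Start: joints at [-1.404, 0.091, 1.231, -0, 1.82, -0.057], TCP at [133.16, -585.051, 233.631] pointing down, gripper open.
Joint ranges: [-2.87, 2.87], [-0.86, 2.18], [0.17, 2.46], [-1.51, 4.65], [0.06, 2.69], [-2.65, 2.65]. Speed limits (rad/s): [2.57, 2.57, 3.01, 3.14, 3.14, 3.14].

INTERFACE

Orientations are given as a rotation vector (axis times angle).
In Python, from rig import manip, imaging, models gives the robot as it stands.
- The arm moves only by the tool carry_out, never from a script. Its argument "increments" is a list of rows, each a list of 7 numbers: the turn, a rotation vector about the world's x, y, z in units of 90 degrees (1.0 is 90 degrees), then the shift along the world's x, y, z in units of 500 mm (1.0 is 500 mm), then the opening, from 0 (shut) to 1 (fully open). In form: [[wx, wy, wz, dx, dy, dz, gripper], ...]. A call has 1 to 8 rows; each row is the pose to reach, as a shift and turn from the pose commanded when the call began; what a row does not reach only later rows make up. A row lasts 1/8 s, in which the tool goes at most 62.5 mm and 10.7 degrees, less where a joint would pass 70% of its speed; a pose out of reach is approached as far as the arm can. A call with a number of a shift or a turn outside -1 to 1 is refused whole. A call with a gripper value outside its range is refused whole. The fingers move at their own pace and stop on an object; the grip force is fixed at half the most. Time passes only in rows, so rows that repeat a pose let the fingers close. It gives the time, the measured TCP pose, the force, the opening and the grip force at its end, in the units of the state.
- manip.get_obs(): the state, without advancing time (a new reading comes with each control period).
- imaging.capture(name): name is "side" or "top"; returns a dict with "img" (400x640x3 uint8, blue, green, red), "depth" (400x640 float32, mm along the optical axis (not along the pixel's ray), 0 where there is no reading), "K" (3x3 intrinsics, pixels), "k1" (the pictures are not rectified: a ray, as slopes to the right and down, at radius r is drawn at 1 + k1 r^2 times it, then the intrinsics apply), "world_to_cam" (4x4, takes a point from world to camera coordinates). Camera axes: x right, y down, z forward; pixel columns grow to the right and rows downward; lengths in mm; the calibration is good to about 2 mm. A picture is of the moment at which its call begins.
- manip.hand_in(): hands the job in; it is judged then, once.
Trained networks look in the newest picture that a camera, given by its name, has taken for a name from the list of things; names that differ only in an ending like _2 or _b are one class to them, and where a whole thing is asked for, a point or a joint stands for the part that bears it (a point fixed in the world has none). Each returns a list of dicts, best first, with "conf" (0 to 1); they miss things now and then, are a little off and sometimes report something else, mostly with a low value. They report only what shows in the picture. A call takes as long as a camera call. They do not tell look-alikes from the thing itself.
- models.boxes_of(camera, name): "point" ([column, row] as shares, 0 to 1, of the picture: columns of its width, rows of its height, amid what is visible of it).
- models.silhouettes(camera, name): "mask" (400x640 bool, what is visible of it) and "point" ([column, row] as shares, 0 to 1, of the picture: columns of its width, rows of its height, amid what is visible of it).
The state is a dict: "clock": time; "joints": joint angles; "joint_velocities": joint speeds; "tau": joint torques, N m; "tool_pos": TCP position; "tcp_rot": TCP orientation; "contact_force": force on the tool from outside, world axes, zero at the start; "torque": the same for the moment, N m; "gripper_width": finger opening in mm; "gripper_force": force on a finger pad.
Only numpy, scipy, OpenCV 4.12 (cv2) and the standard library are available. Lean on these libraries where they do the work, as an engineer would, in place of code of your own. Each camera call takes 0.05 s, during which the arm holds its last target. There are 200 camera calls.

## Working session

There is one attempt and no reset: what is moved stays moved. The work goes in short steps, Python scripts to look and compute and a tool call to move; the robot and the scene stay as the last step left them, time stands still between calls to the robot, and variables do not carry over. Pictures are saved under pics/ and viewed, at most 14 in all, crops included, and the job is handed in when it is done.

Besides the shell and the picture viewer there is one more tool, called after "Request:" as name([rows], argument=value, ...), one row to a line, values as JSON. carry_out: Moves the arm, as the interface text tells. Shifts and turns lie within -1 to 1; 1 stands for 500 mm of shift or 90 degrees of turn. Its arguments: {"type":"object","properties":{"increments":{"type":"array"}},"required":["increments"]}

```bash
ls; mkdir -p pics; cat > h.py <<'E'
import numpy as np, cv2
from rig import manip, imaging, models
def cap(n,save=None):
    c=imaging.capture(n)
    if save: cv2.imwrite('pics/'+save,c['img'])
    return c
def slopes(c,px):
    px=np.atleast_2d(np.asarray(px,float)); K=c['K']
    d=np.stack([(px[:,0]-K[0,2])/K[0,0],(px[:,1]-K[1,2])/K[1,1]],1); s=d.copy()
    for _ in range(20): s=d/(1+c['k1']*(s**2).sum(1,keepdims=True))
    return s
def world(c,px,z):
    s=slopes(c,px); z=np.asarray(z,float).reshape(-1,1)
    p=np.hstack([s*z,z,np.ones_like(z)])
    return (np.linalg.inv(c['world_to_cam'])@p.T).T[:,:3]
def maskpts(c,m):
    m=cv2.erode(m.astype(np.uint8),np.ones((3,3)))>0
    v,u=np.nonzero(m&(c['depth']>0)); return world(c,np.stack([u,v],1),c['depth'][v,u]),np.stack([u,v],1)
E
python3 - <<'E'
from h import *
for n in('side','top'):
    c=cap(n,n+'0.png'); print(n,c['k1'],np.linalg.inv(c['world_to_cam'])[:3].round(2).tolist())
    for t in('rack','spindle_end','cradle','dispenser','roll_yellow','roll_blue','roll_green'):
        for r in models.silhouettes(n,t)[:5]:
            P,uv=maskpts(c,r['mask'])
            print(t,round(r['conf'],2),(np.array(r['point'])*[640,400]).round(),len(P), np.median(P,0).round() if len(P) else '', np.percentile(P,[2,98],axis=0).round().tolist() if len(P) else '', np.median(c['img'][r['mask']],0))
print(manip.get_obs())
E
```

```text
pics
side -0.055108434230503045 [[-0.94, -0.17, 0.28, 132.59], [-0.33, 0.52, -0.79, 766.15], [-0.02, -0.84, -0.55, 680.28]]
spindle_end 0.85 [342. 183.] 872 [ 434. -279.    9.] [[409.0, -357.0, 5.0], [476.0, -149.0, 169.0]] [127. 140. 145.]
cradle 0.72 [271. 324.] 3113 [413. 336.  29.] [[365.0, 247.0, 12.0], [467.0, 403.0, 61.0]] [ 93. 131. 167.]
dispenser 0.98 [313. 251.] 1285 [405.  99.  36.] [[330.0, 55.0, 11.0], [477.0, 106.0, 67.0]] [ 94. 103. 107.]
roll_blue 0.87 [338. 156.] 210 [ 424. -208.  164.] [[405.0, -221.0, 123.0], [473.0, -204.0, 182.0]] [93. 74. 55.]
roll_green 0.97 [324. 171.] 405 [ 440. -129.  154.] [[407.0, -146.0, 110.0], [480.0, -125.0, 182.0]] [62. 85. 61.]
top -0.08162213217279549 [[-0.12, -0.97, 0.21, 106.94], [-0.99, 0.11, -0.03, -5.14], [0.0, -0.21, -0.98, 1448.01]]
rack 0.86 [397. 179.] 1501 [ 434. -276.    8.] [[406.0, -356.0, -1.0], [471.0, -113.0, 174.0]] [132. 145. 148.]
spindle_end 0.81 [394. 176.] 1430 [ 434. -273.    8.] [[405.0, -356.0, -1.0], [471.0, -107.0, 171.0]] [134. 146. 148.]
cradle 0.89 [198. 212.] 1717 [418. 309.  18.] [[368.0, 230.0, 7.0]
[... 637 characters left out ...]
oints': array([-1.40369501e+00,  9.10936522e-02,  1.23067925e+00,  9.56003413e-07,
        1.81981940e+00, -5.67013662e-02]), 'joint_velocities': array([ 5.44745746e-05,  3.99398853e-04,  8.47143323e-04, -1.42428485e-03,
        8.61732257e-04,  6.68869381e-04]), 'tau': array([-2.76149849e-04, -4.46146953e+01, -4.06480801e+01,  6.96738856e-02,
        1.93393347e-02, -9.77526753e-06]), 'tool_pos': array([ 133.16334903, -585.04948041,  233.64674674]), 'tcp_rot': array([3.12194346e+00, 3.50815555e-01, 1.48397186e-06]), 'contact_force': array([-0.20444553, -0.02578992,  0.023802  ]), 'torque': array([0.04975339, 0.03182397, 0.03142751]), 'gripper_force': 0.0, 'gripper_width': 87.52065285826767}
```

View pics/side0.png

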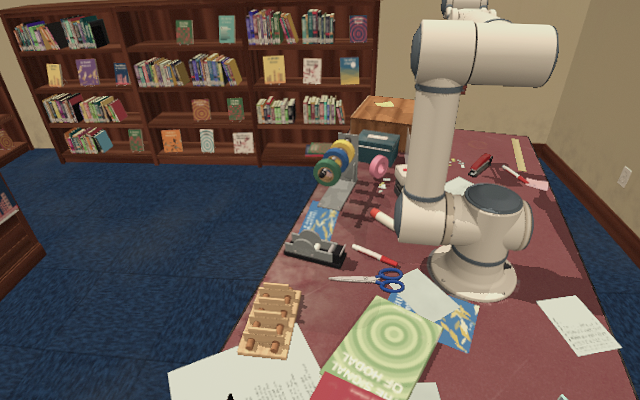

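View pics/top0.png

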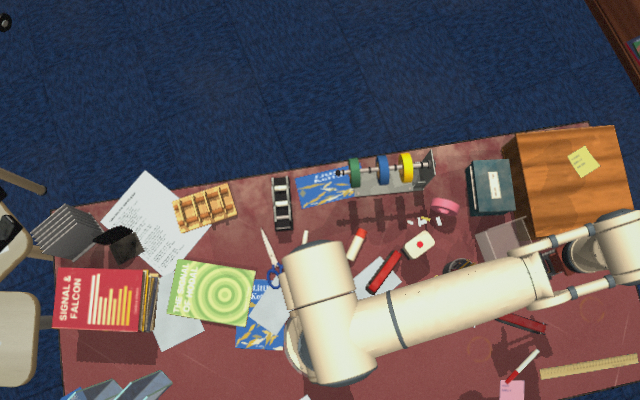

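Side view: green, blue, yellow hang in that order (about 327,170 → 343,150), with the free spindle end toward the camera. The cradle is at (271,324) and the dispenser at (313,251). In the top view the rolls are at (354,172), (383,170) and (405,168), and the pink look-alike at (446,205). Next I'll fit the poses.

```bash
cat > fit.py <<'E'
from h import *
def rect(P): 
    r=cv2.minAreaRect(P[:,:2].astype(np.float32)); return [np.round(r[0],1).tolist(),np.round(r[1],1).tolist(),round(r[2],1)]
cs={n:cap(n) for n in('side','top')}
for n,c in cs.items():
    hsv=cv2.cvtColor(c['img'],cv2.COLOR_BGR2HSV)
    print('==',n)
    for t in('rack','cradle','dispenser'):
        for r in models.silhouettes(n,t)[:1]:
            P,uv=maskpts(c,r['mask'])
            for lo,hi in dict(rack=[(-5,20),(140,200)],cradle=[(-5,70),(50,70)],dispenser=[(5,80),(58,80)])[t]:
                Q=P[(P[:,2]>lo)&(P[:,2]<hi)]
                if len(Q)>5: print(t,lo,hi,len(Q),rect(Q),Q[:,2].max().round(), np.percentile(Q,[3,50,97],axis=0).round().tolist())
    v,u=np.nonzero(c['depth']>0); W=world(c,np.stack([u,v],1),c['depth'][v,u])
    sel=(abs(W[:,0]-435)<60)&(W[:,1]>-380)&(W[:,1]<-60)&(W[:,2]>110)
    W=W[sel]; H=hsv[v[sel],u[sel]]
    for t,(a,b) in dict(green=(45,85),blue=(95,125),yellow=(20,35)).items():
        Q=W[(H[:,0]>=a)&(H[:,0]<=b)&(H[:,1]>70)]
        T=Q[Q[:,2]>172]
        # circle fit in x,z on the outer rim
        print(t,len(Q),'top',T.shape[0],T.mean(0).round(1),T[:,2].max().round(1),'y',np.percentile(T[:,1],[5,50,95]).round(1),'x',np.percentile(Q[:,0],[2,98]).round(1), 'slope dx/dy none')
E
python3 fit.py; python3 - <<'E'
from h import *
import cv2
c=cap('top'); i=c['img'][130:250,160:460]; cv2.imwrite('pics/crop1.png',cv2.resize(i,None,fx=2.6,fy=2.6,interpolation=cv2.INTER_CUBIC))
E
```

```text
== side
rack -5 20 612 [[442.8, -254.3], [211.1, 69.0], 88.4] 20.0 [[411.0, -354.0, 5.0], [441.0, -243.0, 8.0], [475.0, -155.0, 14.0]]
rack 140 200 105 [[429.4, -224.1], [59.1, 269.4], 4.6] 172.0 [[411.0, -356.0, 143.0], [437.0, -350.0, 162.0], [466.0, -88.0, 170.0]]
cradle -5 70 3166 [[422.5, 316.5], [104.5, 174.6], 12.6] 64.0 [[366.0, 250.0, 13.0], [413.0, 336.0, 29.0], [464.0, 402.0, 60.0]]
cradle 50 70 512 [[423.0, 314.7], [60.2, 128.4], 12.6] 64.0 [[387.0, 252.0, 51.0], [421.0, 331.0, 58.0], [454.0, 381.0, 62.0]]
dispenser 5 80 1316 [[408.1, 80.7], [52.5, 161.5], 87.7] 71.0 [[331.0, 55.0, 13.0], [407.0, 99.0, 37.0], [478.0, 105.0, 66.0]]
dispenser 58 80 119 [[430.0, 78.3], [47.2, 47.4], 88.4] 71.0 [[409.0, 56.0, 58.0], [430.0, 97.0, 64.0], [451.0, 102.0, 70.0]]
green 323 top 92 [ 442.6 -133.5  178. ] 184.3 y [-145.4 -131.1 -125.9] x [405.6 484.4] slope dx/dy none
blue 236 top 77 [ 441.5 -211.9  178.2] 183.7 y [-224.1 -210.2 -205.7] x [404.5 477.4] slope dx/dy none
yellow 257 top 68 [ 441.6 -279.3  176.8] 181.7 y [-292.4 -277.7 -269.6] x [402.8 475.2] slope dx/dy none
== top
rack
[... 374 characters left out ...]
.0, 60.0]]
cradle 50 70 186 [[420.2, 310.6], [60.2, 130.7], 13.3] 65.0 [[389.0, 245.0, 51.0], [421.0, 297.0, 58.0], [456.0, 374.0, 63.0]]
dispenser 5 80 880 [[406.4, 73.2], [53.2, 162.5], 89.3] 75.0 [[327.0, 48.0, 10.0], [401.0, 73.0, 26.0], [479.0, 94.0, 64.0]]
dispenser 58 80 49 [[430.9, 71.0], [45.6, 46.5], 0.8] 75.0 [[409.0, 48.0, 58.0], [428.0, 52.0, 64.0], [450.0, 94.0, 73.0]]
green 252 top 152 [ 442.5 -139.7  177.5] 185.0 y [-150.5 -139.9 -128.7] x [404.1 478.9] slope dx/dy none
blue 294 top 153 [ 441.6 -219.8  177.7] 184.5 y [-230.8 -219.6 -208.8] x [402.2 478.3] slope dx/dy none
yellow 326 top 158 [ 441.4 -283.3  177.7] 184.9 y [-296.4 -285.4 -273.8] x [400.3 476.7] slope dx/dy none
```

View pics/crop1.png

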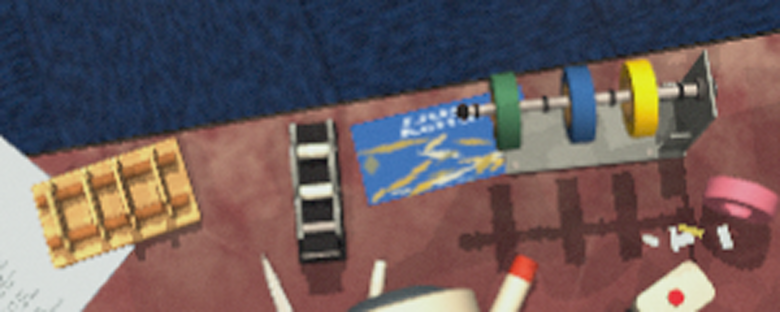

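The crop shows the cradle at yaw about +13° with four fins (two outer slots), the dispenser's two white rollers at (312,150) and (312,190), and the spindle ball at (465,112). The poses are good enough to start with green.

Request:
carry_out([
  [0,0,-0.03,0.06,0.09,0.06,0.6],
  [0,0,-0.06,0.14,0.2,0.1,0.6],
  [0,0,-0.1,0.24,0.34,0.1,0.6],
  [0,0,-0.153,0.34,0.48,0.1,0.6],
  [0,0,-0.153,0.44,0.63,0.1,0.6],
  [0,0,-0.153,0.53,0.77,0.1,0.6],
  [0,0,-0.153,0.6,0.86,0.1,0.6],
  [0,0,-0.153,0.619,0.891,0.1,0.6],
])

```text
clock: 2.25
tool_pos: [413.1, -181.8, 283.9]
tcp_rot: [3.141, -0.026, 0.002]
contact_force: [0.7, 0.4, 0.2]
gripper_width: 52.6
gripper_force: 0.0
```

Request:
carry_out([
  [0,0,0,0,0,0,0.6],
  [0,0,0,0,0,0,0.6],
])

```text
clock: 2.5
tool_pos: [412.2, -183.8, 283.6]
tcp_rot: [3.141, -0.025, -0.0]
contact_force: [0.2, -0.8, -0.8]
gripper_width: 52.7
gripper_force: 0.0
```

Request:
carry_out([
  [0,0,0,0.03,0.044,0,0.6],
  [0,0,0,0.06,0.088,-0.02,0.6],
  [0,0,0,0.06,0.088,-0.06,0.6],
  [0,0,0,0.06,0.088,-0.1,0.6],
  [0,0,0,0.06,0.088,-0.1,0.6],
])

```text
clock: 3.12
tool_pos: [441.1, -141.1, 232.0]
tcp_rot: [-3.141, 0.031, 0.005]
contact_force: [-1.0, -0.1, -1.2]
gripper_width: 52.4
gripper_force: 0.0
```

```bash
python3 - <<'E'
from h import *
o=manip.get_obs(); print(o['tool_pos'].round(1),o['clock'])
a=cap('side'); b=cap('top')
cv2.imwrite('pics/c2.png',np.vstack([cv2.resize(a['img'][100:220,260:460],(800,480))[:300],cv2.resize(b['img'][130:220,320:520],(667,300),interpolation=cv2.INTER_CUBIC)[:, :].copy() if 0 else cv2.resize(b['img'][130:205,320:520],(800,300),interpolation=cv2.INTER_CUBIC)]))
E
```

```text
[ 441.1 -141.1  232. ] 3.125
```

View pics/c2.png

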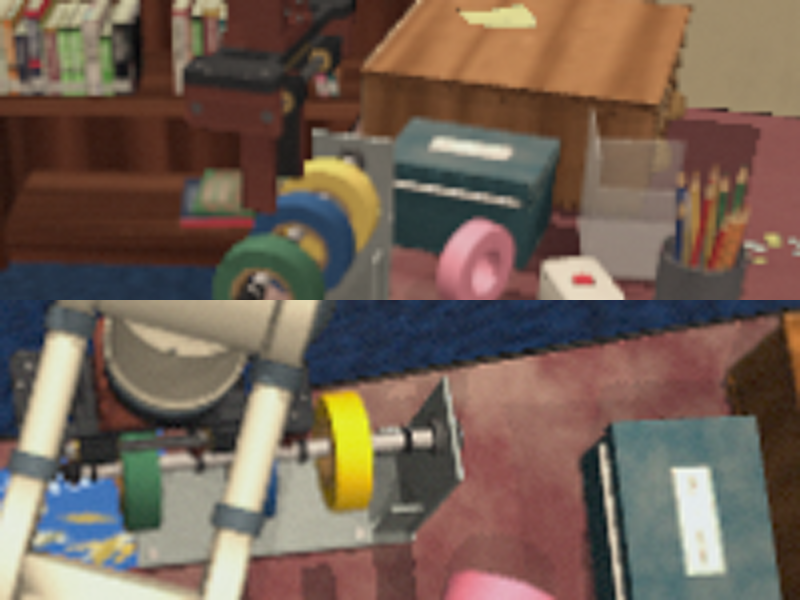

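The gripper sits over the green roll with its arms on either side, and the rolls are undisturbed (green 265,265 in the upper half). Going down to grip.

Request:
carry_out([
  [0,0,0,0.002,0.002,-0.04,0.6],
  [0,0,0,0.002,0.002,-0.08,0.6],
  [0,0,0,0.002,0.002,-0.106,0.6],
  [0,0,0,0.002,0.002,-0.106,0.6],
])

```text
clock: 3.72
tool_pos: [442.8, -138.5, 179.4]
tcp_rot: [-3.141, 0.026, 0.003]
contact_force: [-0.2, -0.5, 0.3]
gripper_width: 52.5
gripper_force: 0.0
```

Request:
carry_out([
  [0,0,0,0,0,0,0],
  [0,0,0,0,0,0,0],
  [0,0,0,0,0,0,0],
  [0,0,0,0,0,0,0],
  [0,0,0,0,0,0,0],
])

```text
clock: 4.35
tool_pos: [443.5, -138.8, 181.1]
tcp_rot: [3.141, -0.026, 0.001]
contact_force: [-0.3, -0.2, 2.8]
gripper_width: 24.9
gripper_force: 30.0
```

Request:
carry_out([
  [0,0,0,0,0,0.016,0],
  [0,0,0,0,0,0.032,0],
  [0,0,0,0,0,0.032,0],
  [0,0,0,0,0.01,0.032,0],
  [0,0,0,0,0.02,0.032,0],
  [0,0,0,0,0.03,0.032,0],
])

```text
clock: 5.1
tool_pos: [443.2, -123.1, 196.3]
tcp_rot: [-3.141, 0.026, 0.001]
contact_force: [0.9, -0.2, -2.0]
gripper_width: 24.6
gripper_force: 30.0
```

```bash
python3 - <<'E'
from h import *
o=manip.get_obs(); print(o['tool_pos'].round(1),o['contact_force'].round(1),o['torque'].round(2),o['gripper_width'])
a=cap('side'); b=cap('top')
cv2.imwrite('pics/c3.png',cv2.resize(a['img'][110:240,280:400],(552,598)))
E
sed -n '/^    v,u/,$p' fit.py >/dev/null; python3 fit.py | grep -E '==|green|blue|yellow'
```

```text
[ 443.2 -123.1  196.3] [ 0.9 -0.2 -2. ] [0.07 0.03 0.01] 24.59356559092688
== side
green 287 top 105 [ 436.2 -114.1  183.6] 197.2 y [-127.2 -111.3 -107.8] x [404.9 484.4] slope dx/dy none
blue 189 top 63 [ 436.3 -210.7  182.1] 444.6 y [-223.6 -209.8 -204. ] x [404.3 451.1] slope dx/dy none
yellow 270 top 92 [ 445.  -239.8  193.3] 383.7 y [-294.5 -273.5  -97.1] x [403.4 476.8] slope dx/dy none
== top
green 131 top 112 [ 420.5 -122.1  192.9] 303.5 y [-132.4 -122.  -111.3] x [404.  443.7] slope dx/dy none
blue 186 top 81 [ 425.2 -177.8  242.8] 557.4 y [-230.  -213.   -67.9] x [395.1 459.5] slope dx/dy none
yellow 325 top 161 [ 439.6 -279.5  179.6] 287.3 y [-296.9 -284.5 -273.9] x [400.7 476.9] slope dx/dy none
```

View pics/c3.png

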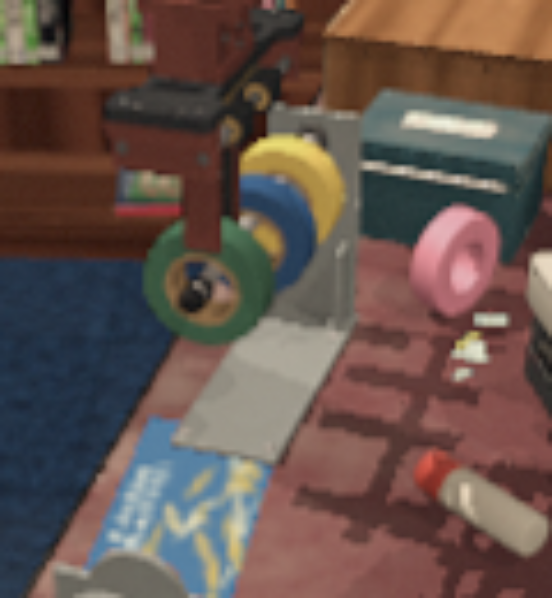

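Green is lifted with its bore concentric around the ball (zoom 200,290). Sliding it off and across to the cradle.

Request:
carry_out([
  [0,0,0,0,0.02,0,0],
  [0,0,0,0.001,0.045,0,0],
  [0,0,0,0.001,0.07,0,0],
  [0,0,0,0.002,0.095,0,0],
  [0,0,0,0.002,0.12,0,0],
  [0,0,0,0.002,0.146,0.0,0],
  [0,0,0,0.002,0.18,0.02,0],
  [0,0,0,0.002,0.22,0.04,0],
])

```text
clock: 6.6
tool_pos: [444.2, -12.7, 216.7]
tcp_rot: [-3.141, 0.026, 0.001]
contact_force: [-0.3, -0.1, -1.8]
gripper_width: 24.6
gripper_force: 30.0
```

Request:
carry_out([
  [0,0,0.01,0,0.06,0.01,0],
  [0,0,0.03,0,0.14,0.02,0],
  [0,0,0.06,-0.01,0.24,0.02,0],
  [0,0,0.09,-0.02,0.34,0.02,0],
  [0,0,0.12,-0.03,0.44,0.02,0],
  [0,0,0.15,-0.04,0.54,0.02,0],
  [0,0,0.153,-0.05,0.62,0.02,0],
  [0,0,0.153,-0.064,0.69,0.02,0],
])

```text
clock: 7.6
tool_pos: [411.5, 333.4, 226.3]
tcp_rot: [3.122, 0.352, -0.0]
contact_force: [-0.2, -1.0, -2.5]
gripper_width: 24.8
gripper_force: 30.0
```

Request:
carry_out([
  [0,0,0,0,0,0,0],
  [0,0,0,0,0,0,0],
])

```text
clock: 7.85
tool_pos: [412.2, 331.3, 226.5]
tcp_rot: [3.121, 0.351, -0.0]
contact_force: [0.0, -0.2, -1.2]
gripper_width: 24.5
gripper_force: 30.0
```

Request:
carry_out([
  [0,0,0,0,0.018,0,0],
  [0,0,0,0,0.036,-0.02,0],
  [0,0,0,0,0.036,-0.06,0],
  [0,0,0,0,0.036,-0.1,0],
  [0,0,0,0,0.036,-0.15,0],
  [0,0,0,0,0.036,-0.15,0],
])

```text
clock: 8.6
tool_pos: [411.0, 348.1, 147.6]
tcp_rot: [3.119, 0.35, -0.009]
contact_force: [0.4, -0.2, -1.6]
gripper_width: 24.7
gripper_force: 30.0
```

```bash
python3 - <<'E'
from h import *
o=manip.get_obs(); print(o['tool_pos'].round(1))
a=cap('side'); b=cap('top')
cv2.imwrite('pics/c4.png',np.hstack([cv2.resize(a['img'][240:370,220:330],(400,473)),cv2.resize(b['img'][150:268,140:240],(400,473))]))
# project expected slot centre/fin tops into both
for n,c in(('s',a),('t',b)):
    th=np.radians(12.8); R=np.array([[np.cos(th),-np.sin(th)],[np.sin(th),np.cos(th)]])
    for q in [(30,-65),(30,65),(-30,65),(-30,-65)]:
        p=np.r_[R@q+[421,310.5],60,1]; s=c['world_to_cam']@p; s=s[:2]/s[2]; s=s*(1+c['k1']*(s@s)); u=c['K'][:2,:2]@s+c['K'][:2,2]
        print(n,q,((u-[220,240])*[400/110,473/130] if n=='s' else (u-[140,150])*[4,473/118]).round()+([0,0] if n=='s' else [400,0]))
E
```

```text
[411.  348.1 147.6]
s (30, -65) [162. 149.]
s (30, 65) [106. 320.]
s (-30, 65) [211. 330.]
s (-30, -65) [255. 156.]
t (30, -65) [713. 154.]
t (30, 65) [545. 211.]
t (-30, 65) [568. 288.]
t (-30, -65) [737. 229.]
```

View pics/c4.png

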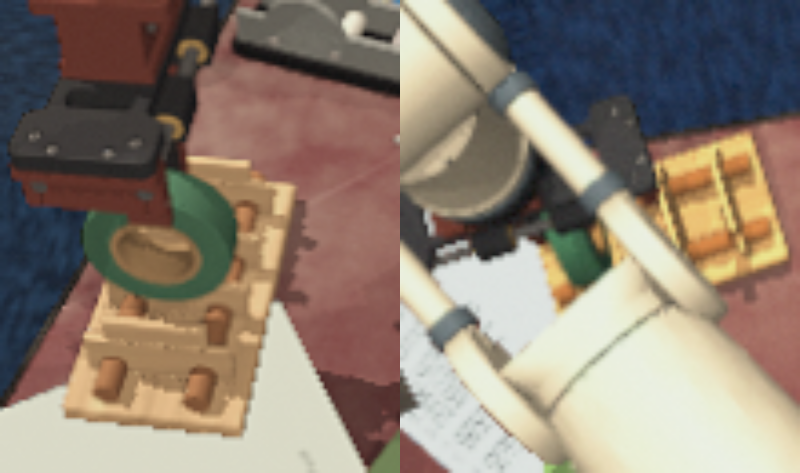

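```bash
cat >> h.py <<'E'
def proj(c,p):
    s=c['world_to_cam']@np.r_[p,1]; s=s[:2]/s[2]; s=s*(1+c['k1']*(s@s)); return c['K'][:2,:2]@s+c['K'][:2,2]
E
python3 - <<'E'
from h import *
a=cap('side'); b=cap('top'); out=[]
for c,f,(x0,y0) in((a,'side0',(230,270)),(b,'top0',(160,165))):
    i=cv2.imread(f'pics/{f}.png')[y0:y0+95,x0:x0+80]; i=cv2.resize(i,None,fx=5,fy=5,interpolation=cv2.INTER_CUBIC)
    th=np.radians(12.8); R=np.array([[np.cos(th),-np.sin(th)],[np.sin(th),np.cos(th)]])
    P=lambda q,z: tuple(int(v) for v in ((proj(c,np.r_[R@q+[421,310.5],z])-[x0,y0]+.5)*5))
    for y in(-65,-58.5,-21.5,-15,15,21.5,58.5,65): cv2.line(i,P((30,y),60),P((-30,y),60),(255,0,255),1)
    for q in [((52,90),(-52,90)),((-52,90),(-52,-90)),((-52,-90),(52,-90)),((52,-90),(52,90))]: cv2.line(i,P(q[0],8),P(q[1],8),(255,255,0),1)
    out.append(i)
cv2.imwrite('pics/c5.png',np.hstack(out))
E
```

```text
(no output)
```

View pics/c5.png

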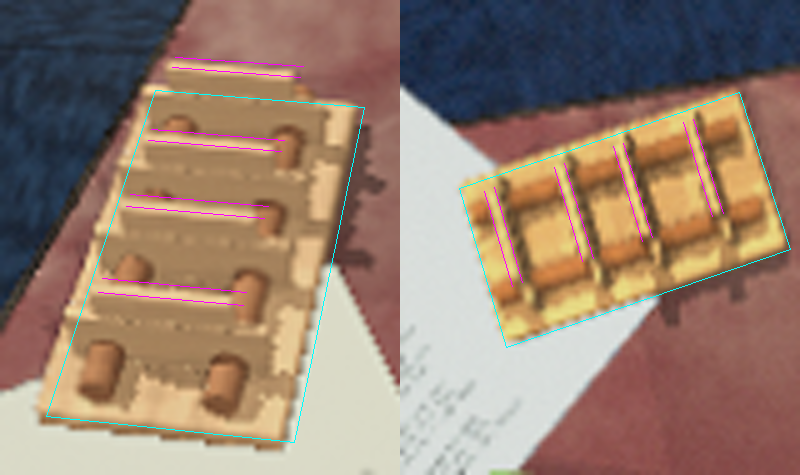

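The overlay fits the cradle to 2 mm or better in both views, so the slot position is right. Lowering green.

Request:
carry_out([
  [0,0,0,0.002,0.002,-0.02,0],
  [0,0,0,0.002,0.002,-0.04,0],
  [0,0,0,0.002,0.002,-0.06,0],
  [0,0,0,0.002,0.002,-0.075,0],
  [0,0,0,0.002,0.002,-0.085,0],
  [0,0,0,0.002,0.002,-0.085,0],
])

```text
clock: 9.55
tool_pos: [413.2, 350.3, 108.6]
tcp_rot: [3.122, 0.351, -0.001]
contact_force: [0.6, -0.2, -1.8]
gripper_width: 24.5
gripper_force: 30.0
```

Request:
carry_out([
  [0,0,0,0,0,-0.004,0],
  [0,0,0,0,0,-0.007,0],
  [0,0,0,0,0,-0.007,0],
])

```text
clock: 9.93
tool_pos: [413.3, 350.4, 105.6]
tcp_rot: [-3.122, -0.351, 0.0]
contact_force: [-0.3, -0.9, -0.9]
gripper_width: 24.8
gripper_force: 30.0
```

Request:
carry_out([
  [0,0,0,0,0,-0.002,0],
  [0,0,0,0,0,-0.002,0.5],
  [0,0,0,0,0,-0.002,0.5],
  [0,0,0,0,0,-0.002,0.5],
  [0,0,0,0,0,0.04,0.5],
  [0,0,0,0,0,0.1,0.5],
  [0,0,0,0,-0.05,0.18,0.5],
  [0,0,0,0,-0.12,0.24,0.5],
])

```text
clock: 10.92
tool_pos: [413.3, 290.2, 227.3]
tcp_rot: [-3.121, -0.353, -0.002]
contact_force: [-0.0, 0.0, 0.6]
gripper_width: 43.7
gripper_force: 0.0
```

```bash
python3 - <<'E'
from h import *
for n in('side','top'):
    c=cap(n)
    for r in models.silhouettes(n,'roll_green')[:2]:
        P,_=maskpts(c,r['mask']); print(n,round(r['conf'],2),np.percentile(P,[2,50,98],axis=0).round().tolist())
E
```

```text
side 0.84 [[375.0, 338.0, 42.0], [412.0, 357.0, 86.0], [446.0, 371.0, 106.0]]
top 0.82 [[376.0, 331.0, 38.0], [400.0, 344.0, 93.0], [436.0, 359.0, 109.0]]
```

Green is seated, with its top at 106 mm. On to blue.

Request:
carry_out([
  [0,0,-0.02,0.005,-0.08,0.04,0.5],
  [0,0,-0.05,0.01,-0.18,0.06,0.5],
  [0,0,-0.09,0.02,-0.3,0.06,0.5],
  [0,0,-0.12,0.03,-0.41,0.06,0.5],
  [0,0,-0.15,0.04,-0.52,0.06,0.5],
  [0,0,-0.153,0.05,-0.63,0.06,0.5],
  [0,0,-0.153,0.057,-0.74,0.06,0.5],
  [0,0,-0.153,0.057,-0.84,0.06,0.5],
])

```text
clock: 12.12
tool_pos: [441.9, -130.7, 253.3]
tcp_rot: [-3.14, 0.025, 0.005]
contact_force: [0.8, -0.2, 0.7]
gripper_width: 44.0
gripper_force: 0.0
```

Request:
carry_out([
  [0,0,0,0,-0.06,0,0.5],
  [0,0,0,0,-0.12,0,0.5],
  [0,0,0,0,-0.16,0,0.5],
  [0,0,0,0,-0.16,0,0.5],
])

```text
clock: 12.62
tool_pos: [441.9, -209.9, 254.1]
tcp_rot: [-3.14, 0.028, 0.003]
contact_force: [0.8, 1.0, 0.6]
gripper_width: 44.1
gripper_force: 0.0
```

Request:
carry_out([
  [0,0,0,0,-0.019,0,0.5],
  [0,0,0,0,-0.019,-0.04,0.5],
  [0,0,0,0,-0.019,-0.09,0.5],
  [0,0,0,0,-0.019,-0.13,0.5],
  [0,0,0,0,-0.019,-0.148,0.5],
  [0,0,0,0,-0.019,-0.148,0.5],
])

```text
clock: 13.38
tool_pos: [441.7, -218.8, 181.2]
tcp_rot: [-3.141, 0.025, 0.001]
contact_force: [0.2, -0.4, 1.0]
gripper_width: 44.1
gripper_force: 0.0
```

Request:
carry_out([
  [0,0,0,0,0,0,0],
  [0,0,0,0,0,0,0],
  [0,0,0,0,0,0,0],
  [0,0,0,0,0,0,0],
  [0,0,0,0,0,0,0],
])

```text
clock: 14.0
tool_pos: [442.1, -219.3, 182.4]
tcp_rot: [3.141, -0.026, 0.002]
contact_force: [0.5, 1.0, 5.3]
gripper_width: 24.6
gripper_force: 30.0
```

Request:
carry_out([
  [0,0,0,0,0,0.016,0],
  [0,0,0,0,0,0.032,0],
  [0,0,0,0,0,0.032,0],
  [0,0,0,0,0.02,0.032,0],
  [0,0,0,0.001,0.05,0.032,0],
  [0,0,0,0.002,0.08,0.032,0],
  [0,0,0,0.003,0.11,0.032,0],
  [0,0,0,0.003,0.14,0.032,0],
])

```text
clock: 15.0
tool_pos: [443.3, -147.8, 197.6]
tcp_rot: [-3.141, 0.025, -0.0]
contact_force: [0.3, -0.5, -1.7]
gripper_width: 25.0
gripper_force: 30.0
```

Request:
carry_out([
  [0,0,0,0,0.03,0,0],
  [0,0,0,0.001,0.06,0,0],
  [0,0,0,0.001,0.09,0,0],
  [0,0,0,0.001,0.12,0,0],
  [0,0,0,0.001,0.15,0,0],
  [0,0,0,0.001,0.18,0,0],
  [0,0,0,0.001,0.21,0.0,0],
  [0,0,0,0.001,0.26,0.02,0],
])

```text
clock: 16.0
tool_pos: [443.4, -18.3, 206.9]
tcp_rot: [-3.141, 0.027, 0.003]
contact_force: [0.4, -0.5, -1.9]
gripper_width: 24.8
gripper_force: 30.0
```

Request:
carry_out([
  [0,0,0.02,0,0.04,0.02,0],
  [0,0,0.05,-0.005,0.12,0.04,0],
  [0,0,0.08,-0.01,0.22,0.04,0],
  [0,0,0.12,-0.015,0.32,0.04,0],
  [0,0,0.15,-0.02,0.42,0.04,0],
  [0,0,0.153,-0.026,0.51,0.04,0],
  [0,0,0.153,-0.026,0.58,0.04,0],
  [0,0,0.153,-0.026,0.58,0.04,0],
])

```text
clock: 17.0
tool_pos: [430.0, 273.1, 227.0]
tcp_rot: [3.121, 0.356, -0.002]
contact_force: [-0.1, 0.4, -1.6]
gripper_width: 24.7
gripper_force: 30.0
```

Request:
carry_out([
  [0,0,0,0,0,-0.02,0],
  [0,0,0,0,0,-0.06,0],
  [0,0,0,0,0,-0.11,0],
  [0,0,0,0,0,-0.15,0],
  [0,0,0,0,0,-0.15,0],
])

```text
clock: 17.62
tool_pos: [429.9, 269.8, 149.8]
tcp_rot: [3.12, 0.349, -0.007]
contact_force: [-0.6, 0.4, 0.0]
gripper_width: 24.4
gripper_force: 30.0
```

Request:
carry_out([
  [0,0,0,0.001,0.002,-0.02,0],
  [0,0,0,0.001,0.002,-0.04,0],
  [0,0,0,0.001,0.002,-0.06,0],
  [0,0,0,0.001,0.002,-0.075,0],
  [0,0,0,0.001,0.002,-0.083,0],
  [0,0,0,0.001,0.002,-0.087,0],
  [0,0,0,0.001,0.002,-0.087,0],
])

```text
clock: 18.5
tool_pos: [431.4, 271.9, 109.2]
tcp_rot: [-3.122, -0.351, -0.0]
contact_force: [0.1, 0.6, -2.5]
gripper_width: 24.8
gripper_force: 30.0
```

Request:
carry_out([
  [0,0,0,0,0,-0.003,0],
  [0,0,0,0,0,-0.005,0],
  [0,0,0,0,0,-0.005,0],
  [0,0,0,0,0,-0.005,0.5],
  [0,0,0,0,0,-0.005,0.5],
  [0,0,0,0,0,-0.005,0.5],
  [0,0,0,0,0,0.04,0.5],
  [0,0,0,0,0,0.1,0.5],
])

```text
clock: 19.5
tool_pos: [430.9, 271.6, 158.8]
tcp_rot: [3.121, 0.351, -0.003]
contact_force: [-0.4, -0.5, -0.5]
gripper_width: 43.9
gripper_force: 0.0
```

Request:
carry_out([
  [0,0,0,0,0,0.05,0.5],
  [0,0,-0.02,0,-0.06,0.12,0.5],
  [0,0,-0.05,0,-0.14,0.18,0.5],
  [0,0,-0.08,0,-0.24,0.18,0.5],
  [0,0,-0.11,0.01,-0.35,0.18,0.5],
  [0,0,-0.14,0.015,-0.46,0.18,0.5],
  [0,0,-0.153,0.02,-0.56,0.18,0.5],
  [0,0,-0.153,0.02,-0.64,0.18,0.5],
])

```text
clock: 20.5
tool_pos: [441.1, -50.0, 249.2]
tcp_rot: [3.141, -0.028, 0.001]
contact_force: [0.4, -0.5, -0.2]
gripper_width: 43.8
gripper_force: 0.0
```

```bash
python3 - <<'E'
from h import *
for n in('side','top'):
    c=cap(n,n+'6.png')
    for t in('roll_green','roll_blue','roll_yellow'):
      for r in models.silhouettes(n,t)[:2]:
        P,_=maskpts(c,r['mask']); print(n,t,round(r['conf'],2),np.percentile(P,[2,50,98],axis=0).round().tolist() if len(P) else '')
E
python3 fit.py | grep -E '==|yellow'
python3 -c "
import cv2;a=cv2.imread('pics/side6.png');cv2.imwrite('pics/c6.png',cv2.resize(a[120:370,220:420],(480,600)))"
```

```text
side roll_green 0.72 [[375.0, 338.0, 42.0], [412.0, 357.0, 87.0], [447.0, 371.0, 106.0]]
side roll_blue 0.96 [[394.0, 262.0, 43.0], [429.0, 279.0, 88.0], [464.0, 293.0, 106.0]]
side roll_blue 0.8 [[313.0, -426.0, 15.0], [335.0, -387.0, 48.0], [359.0, -362.0, 82.0]]
side roll_yellow 0.72 [[407.0, -282.0, 112.0], [433.0, -274.0, 155.0], [477.0, -269.0, 180.0]]
top roll_green 0.81 [[379.0, 332.0, 38.0], [408.0, 344.0, 96.0], [441.0, 358.0, 106.0]]
top roll_blue 0.73 [[392.0, 252.0, 40.0], [420.0, 265.0, 96.0], [458.0, 281.0, 107.0]]
top roll_yellow 0.68 [[402.0, -294.0, 119.0], [432.0, -280.0, 172.0], [474.0, -272.0, 183.0]]
== sidefit.py:21: RuntimeWarning: Mean of empty slice.
  print(t,len(Q),'top',T.shape[0],T.mean(0).round(1),T[:,2].max().round(1),'y',np.percentile(T[:,1],[5,50,95]).round(1),'x',np.percentile(Q[:,0],[2,98]).round(1), 'slope dx/dy none')
  ret = um.true_divide(
Traceback (most recent call last):
  File "fit.py", line 21, in <module>
    print(t,len(Q),'top',T.shape[0],T.mean(0).round(1),T[:,2].max().round(1),'y',np.percentile(T[:,1],[5,50,95]).round(1),'x',np.percentile(Q[:,0],[2,98]).round(1), 'slope dx/dy none')
                                                       ~~~~~~~~~~^^
ValueError: zero-size array to reduction operation maximum which has no identity
```

View pics/c6.png

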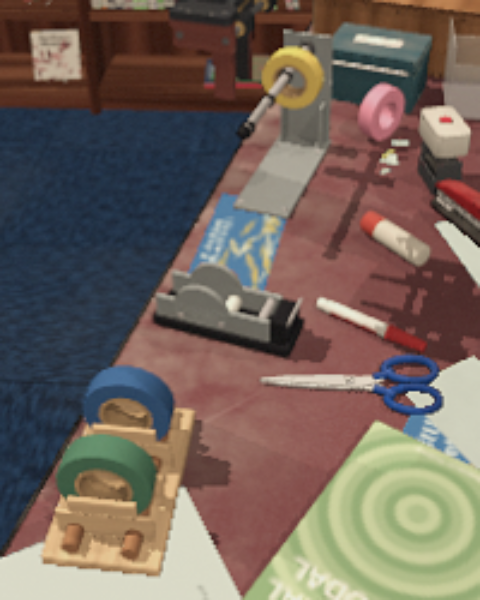

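Both rolls stand in the cradle (blue 128,405; green 105,480 in the crop), and yellow still hangs at the back. Fetching yellow.

Request:
carry_out([
  [0,0,0,0,-0.08,0,0.5],
  [0,0,0,0,-0.19,0,0.5],
  [0,0,0,0,-0.3,0,0.5],
  [0,0,0,0,-0.4,0,0.5],
  [0,0,0,0,-0.47,0,0.5],
  [0,0,0,0,-0.47,0,0.5],
  [0,0,0,0,-0.47,0,0.5],
])

```text
clock: 22.02
tool_pos: [441.5, -282.5, 249.1]
tcp_rot: [-3.141, 0.026, 0.0]
contact_force: [0.1, 0.3, 0.2]
gripper_width: 44.3
gripper_force: 0.0
```

Request:
carry_out([
  [0,0,0,0,0,-0.04,0.5],
  [0,0,0,0,0,-0.09,0.5],
  [0,0,0,0,0,-0.13,0.5],
  [0,0,0,0,0,-0.139,0.5],
  [0,0,0,0,0,-0.139,0.5],
])

```text
clock: 22.65
tool_pos: [441.5, -282.8, 180.0]
tcp_rot: [3.141, -0.025, 0.001]
contact_force: [0.9, 0.0, 0.6]
gripper_width: 43.8
gripper_force: 0.0
```

Request:
carry_out([
  [0,0,0,0,-0.004,0,0.5],
  [0,0,0,0,-0.004,0,0],
  [0,0,0,0,-0.004,0,0],
  [0,0,0,0,-0.004,0,0],
  [0,0,0,0,-0.004,0,0],
  [0,0,0,0,-0.004,0,0],
])

```text
clock: 23.4
tool_pos: [441.4, -285.3, 180.0]
tcp_rot: [3.141, -0.026, 0.001]
contact_force: [-0.2, -0.6, 2.8]
gripper_width: 24.6
gripper_force: 30.0
```

Request:
carry_out([
  [0,0,0,0,0,0.016,0],
  [0,0,0,0,0,0.032,0],
  [0,0,0,0,0,0.032,0],
  [0,0,0,0,0.02,0.032,0],
  [0,0,0,0.001,0.05,0.032,0],
  [0,0,0,0.002,0.08,0.032,0],
  [0,0,0,0.002,0.11,0.032,0],
  [0,0,0,0.003,0.14,0.032,0],
])

```text
clock: 24.4
tool_pos: [442.8, -213.8, 195.7]
tcp_rot: [-3.141, 0.025, -0.0]
contact_force: [0.5, 0.2, -2.3]
gripper_width: 24.8
gripper_force: 30.0
```

Request:
carry_out([
  [0,0,0,0,0.03,0,0],
  [0,0,0,0,0.06,0,0],
  [0,0,0,0,0.09,0,0],
  [0,0,0,0.001,0.12,0,0],
  [0,0,0,0.001,0.15,0,0],
  [0,0,0,0.001,0.18,0,0],
  [0,0,0,0.001,0.21,0.0,0],
  [0,0,0,0.001,0.24,0.0,0],
])

```text
clock: 25.4
tool_pos: [443.3, -94.1, 195.6]
tcp_rot: [-3.141, 0.026, -0.0]
contact_force: [-0.1, -0.9, -1.4]
gripper_width: 25.0
gripper_force: 30.0
```

Request:
carry_out([
  [0,0,0,0,0.03,0,0],
  [0,0,0,0,0.06,0,0],
  [0,0,0,0,0.09,0,0],
  [0,0,0,-0.01,0.15,0,0],
  [0,0,0,-0.02,0.22,0,0],
  [0,0,0,-0.026,0.28,0,0],
  [0,0,0,-0.026,0.332,0.0,0],
  [0,0,0,-0.026,0.332,-0.03,0],
])

```text
clock: 26.4
tool_pos: [430.7, 72.5, 181.3]
tcp_rot: [-3.141, 0.021, -0.004]
contact_force: [0.1, -0.3, -2.7]
gripper_width: 24.6
gripper_force: 30.0
```

Request:
carry_out([
  [0,0,0,0,0,-0.02,0],
  [0,0,0,0,0,-0.03,0],
  [0,0,0,0,0,-0.03,0],
])

```text
clock: 26.78
tool_pos: [430.1, 70.2, 164.9]
tcp_rot: [3.141, -0.028, -0.002]
contact_force: [0.9, 0.5, -2.3]
gripper_width: 25.2
gripper_force: 30.0
```

```bash
python3 - <<'E'
from h import *
o=manip.get_obs(); print(o['tool_pos'].round(1))
a=cap('side'); b=cap('top'); out=[]
C=np.array([430.5,72.]); th=np.radians(-1); R=np.array([[np.cos(th),-np.sin(th)],[np.sin(th),np.cos(th)]])
for c,f,(x0,y0) in((a,'side0',(275,220)),(b,'top0',(245,165)),(a,None,(275,190)),(b,None,(245,165))):
    i=cv2.imread(f'pics/{f}.png') if f else c['img']
    i=cv2.resize(i[y0:y0+55,x0:x0+80],(400,275),interpolation=cv2.INTER_CUBIC)
    P=lambda q,z: tuple(int(v) for v in ((proj(c,np.r_[R@q+C,z])-[x0,y0]+.5)*5))
    if f:
        for y in(-28,-18.5,18.5,28): cv2.line(i,P((21,y),69 if abs(y)<28 else 8),P((-21,y),69 if abs(y)<28 else 8),(255,0,255),1)
        cv2.line(i,P((-102,28),10),P((-102,-28),10),(255,255,0),1)
        cv2.circle(i,P((0,0),69),2,(0,255,255),-1)
    out.append(i)
cv2.imwrite('pics/c7.png',np.vstack([np.hstack(out[:2]),np.hstack(out[2:])]))
E
```

```text
[430.1  70.2 164.9]
```

View pics/c7.png

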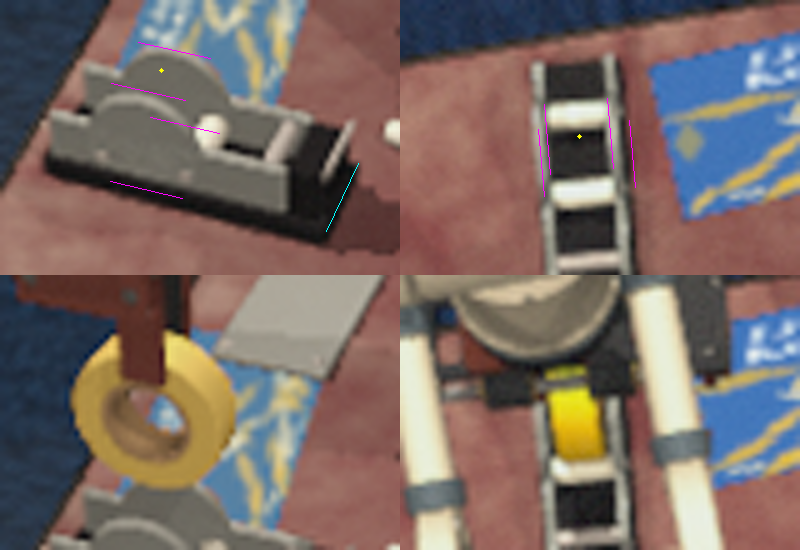

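The overlay and live view show the yellow roll above the seat, with x matching the rollers and y about 2 mm low. Lowering with a +2 mm correction.

Request:
carry_out([
  [0,0,0,0,0.004,-0.01,0],
  [0,0,0,0,0.004,-0.03,0],
  [0,0,0,0,0.004,-0.05,0],
  [0,0,0,0,0.004,-0.07,0],
  [0,0,0,0,0.004,-0.09,0],
  [0,0,0,0,0.004,-0.1,0],
  [0,0,0,0,0.004,-0.108,0],
  [0,0,0,0,0.004,-0.108,0],
])

```text
clock: 27.88
tool_pos: [430.3, 72.9, 111.5]
tcp_rot: [-3.141, 0.026, 0.0]
contact_force: [-0.7, 0.2, -2.1]
gripper_width: 24.5
gripper_force: 30.0
```

Request:
carry_out([
  [0,0,0,0,0,-0.003,0],
  [0,0,0,0,0,-0.006,0],
  [0,0,0,0,0,-0.006,0],
  [0,0,0,0,0,-0.006,0],
])

```text
clock: 28.38
tool_pos: [430.5, 72.9, 109.0]
tcp_rot: [-3.141, 0.026, -0.001]
contact_force: [-1.0, -0.2, 0.5]
gripper_width: 24.8
gripper_force: 30.0
```

Request:
carry_out([
  [0,0,0,0,0,0,0.4],
  [0,0,0,0,0,0,0.4],
  [0,0,0,0,0,0,0.4],
  [0,0,0,0,0,0.04,0.45],
  [0,0,0,0,0,0.1,0.5],
  [0,0,0,0,0.04,0.18,0.5],
  [0,0,0.05,0,0.12,0.24,0.5],
  [0,0,0.1,0,0.22,0.24,0.5],
])

```text
clock: 29.38
tool_pos: [431.6, 183.9, 233.8]
tcp_rot: [-3.132, -0.221, -0.012]
contact_force: [1.3, -0.8, 0.3]
gripper_width: 43.8
gripper_force: 0.0
```

```bash
python3 - <<'E'
from h import *
for n in('side','top'):
    c=cap(n,n+'8.png')
    for t in('roll_green','roll_blue','roll_yellow'):
      for r in models.silhouettes(n,t)[:2]:
        P,_=maskpts(c,r['mask']); print(n,t,round(r['conf'],2),np.percentile(P,[2,50,98],axis=0).round().tolist() if len(P) else '')
a=cv2.imread('pics/side8.png')[215:375,230:360];b=cv2.imread('pics/top8.png')[140:300,150:300]
cv2.imwrite('pics/c8.png',np.hstack([cv2.resize(a,(390,480)),cv2.resize(b,(400,480))]))
E
```

```text
side roll_green 0.97 [[375.0, 340.0, 43.0], [412.0, 357.0, 87.0], [447.0, 372.0, 106.0]]
side roll_blue 0.76 [[394.0, 262.0, 42.0], [428.0, 279.0, 87.0], [463.0, 293.0, 106.0]]
side roll_blue 0.75 [[375.0, 337.0, 42.0], [411.0, 357.0, 86.0], [447.0, 372.0, 106.0]]
side roll_yellow 0.68 [[392.0, 66.0, 56.0], [426.0, 84.0, 93.0], [466.0, 88.0, 111.0]]
top roll_green 0.67 [[379.0, 332.0, 40.0], [411.0, 345.0, 95.0], [445.0, 361.0, 106.0]]
top roll_blue 0.85 [[310.0, -433.0, 19.0], [329.0, -401.0, 71.0], [351.0, -370.0, 86.0]]
top roll_blue 0.5 [[394.0, 252.0, 40.0], [417.0, 263.0, 97.0], [441.0, 280.0, 107.0]]
top roll_yellow 0.74 [[388.0, 58.0, 75.0], [417.0, 69.0, 102.0], [459.0, 81.0, 111.0]]
```

View pics/c8.png

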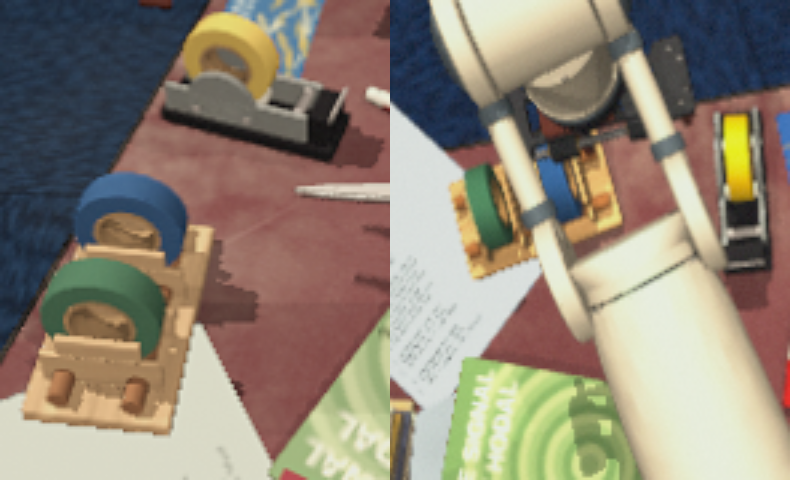

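Yellow sits upright between the cheeks on both rollers, with its top at 110 mm. Now picking blue from the near slot.

Request:
carry_out([
  [0,0,0.053,0,0.06,0,0.5],
  [0,0,0.053,0.001,0.13,0,0.5],
  [0,0,0.053,0.001,0.178,0,0.5],
  [0,0,0.053,0.001,0.178,0,0.5],
  [0,0,0.053,0.001,0.178,-0.06,0.5],
  [0,0,0.053,0.001,0.178,-0.13,0.5],
])

```text
clock: 30.52
tool_pos: [431.6, 270.5, 163.8]
tcp_rot: [-3.122, -0.348, -0.003]
contact_force: [0.9, -0.0, 0.1]
gripper_width: 43.8
gripper_force: 0.0
```

Request:
carry_out([
  [0,0,0,0,0.001,-0.05,0.5],
  [0,0,0,0,0.001,-0.1,0.5],
  [0,0,0,0,0.001,-0.118,0.5],
  [0,0,0,0,0.001,-0.118,0.5],
  [0,0,0,0,0.001,-0.118,0],
  [0,0,0,0,0.001,-0.118,0],
  [0,0,0,0,0.001,-0.118,0],
  [0,0,0,0,0.001,-0.118,0],
])

```text
clock: 31.52
tool_pos: [431.3, 272.6, 105.6]
tcp_rot: [-3.121, -0.351, -0.003]
contact_force: [0.2, -0.6, 4.9]
gripper_width: 24.8
gripper_force: 30.0
```

Request:
carry_out([
  [0,0,0,0,0,0,0],
  [0,0,0,0,0,0.04,0],
  [0,0,0,0,0,0.09,0],
  [0,0,0,0,0,0.15,0],
  [0,0,0,0,0,0.2,0],
  [0,0,0,0,0,0.24,0],
  [0,0,0,0,0,0.24,0],
])

```text
clock: 32.4
tool_pos: [431.3, 272.8, 226.9]
tcp_rot: [-3.12, -0.351, -0.005]
contact_force: [0.1, 0.8, -1.8]
gripper_width: 24.5
gripper_force: 30.0
```

Request:
carry_out([
  [0,0,-0.02,0,-0.04,0,0],
  [0,0,-0.05,0.005,-0.12,0,0],
  [0,0,-0.08,0.01,-0.22,0,0],
  [0,0,-0.12,0.015,-0.33,0,0],
  [0,0,-0.15,0.02,-0.44,0,0],
  [0,0,-0.153,0.024,-0.54,-0.02,0],
  [0,0,-0.153,0.024,-0.61,-0.04,0],
  [0,0,-0.153,0.024,-0.626,-0.061,0],
])

```text
clock: 33.4
tool_pos: [441.7, -42.9, 192.4]
tcp_rot: [3.141, -0.033, -0.003]
contact_force: [0.3, 0.1, -1.5]
gripper_width: 24.6
gripper_force: 30.0
```

Request:
carry_out([
  [0,0,0,0,0,0,0],
  [0,0,0,0,0,0,0],
  [0,0,0,0,0,0,0],
])

```text
clock: 33.78
tool_pos: [443.0, -39.7, 194.6]
tcp_rot: [-3.141, 0.023, -0.001]
contact_force: [1.0, -0.2, -0.5]
gripper_width: 24.7
gripper_force: 30.0
```

```bash
python3 - <<'E'
from h import *
o=manip.get_obs(); print(o['tool_pos'].round(1))
c=cap('side','side9.png')
m=cv2.resize(c['img'][120:240,270:410],(560,480),interpolation=cv2.INTER_CUBIC)
for r in models.silhouettes('side','roll_blue')[:2]:
    P,_=maskpts(c,r['mask']); print(round(r['conf'],2),np.percentile(P,[2,50,98],axis=0).round().tolist())
cv2.imwrite('pics/c9.png',m)
E
```

```text
[443.  -39.7 194.6]
0.88 [[405.0, -45.0, 122.0], [436.0, -28.0, 155.0], [479.0, -24.0, 191.0]]
0.7 [[313.0, -425.0, 12.0], [333.0, -390.0, 46.0], [354.0, -362.0, 81.0]]
```

View pics/c9.png

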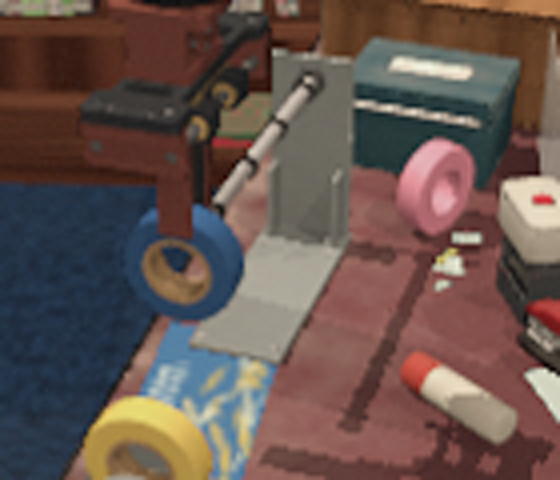

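Blue is held upright in line with the spindle (bore at 180,268; spindle running 215,200 → 315,80). Sliding it on slowly, watching the force.

Request:
carry_out([
  [0,0,0,0.001,0,0.004,0],
  [0,0,0,0.001,-0.02,0.004,0],
  [0,0,0,0.001,-0.045,0.004,0],
  [0,0,0,0.001,-0.07,0.004,0],
  [0,0,0,0.001,-0.095,0.004,0],
  [0,0,0,0.001,-0.12,0.004,0],
  [0,0,0,0.0,-0.14,0.004,0],
  [0,0,0,0.0,-0.14,0.004,0],
])

```text
clock: 34.88
tool_pos: [442.7, -111.3, 196.0]
tcp_rot: [-3.141, 0.028, 0.0]
contact_force: [0.3, -0.0, -1.3]
gripper_width: 24.6
gripper_force: 30.0
```

Request:
carry_out([
  [0,0,0,0,-0.025,0,0],
  [0,0,0,0,-0.055,0,0],
  [0,0,0,0,-0.085,0,0],
  [0,0,0,-0.001,-0.115,0,0],
  [0,0,0,-0.001,-0.145,0,0],
  [0,0,0,-0.002,-0.175,0,0],
  [0,0,0,-0.002,-0.205,0,0],
  [0,0,0,-0.002,-0.218,0,0],
])

```text
clock: 35.88
tool_pos: [441.8, -220.6, 196.0]
tcp_rot: [-3.141, 0.027, 0.0]
contact_force: [0.4, -0.4, -1.2]
gripper_width: 25.3
gripper_force: 30.0
```

Request:
carry_out([
  [0,0,0,0,0,-0.01,0],
  [0,0,0,0,0,-0.02,0],
  [0,0,0,0,0,-0.027,0],
  [0,0,0,0,0,-0.027,0],
])

```text
clock: 36.38
tool_pos: [441.8, -219.2, 182.3]
tcp_rot: [-3.141, 0.025, 0.0]
contact_force: [-0.1, -1.1, -0.8]
gripper_width: 24.9
gripper_force: 30.0
```

Request:
carry_out([
  [0,0,0,0,0,-0.003,0],
  [0,0,0,0,0,-0.004,0],
  [0,0,0,0,0,-0.004,0.5],
  [0,0,0,0,0,-0.004,0.5],
  [0,0,0,0,0,-0.004,0.5],
  [0,0,0,0,0,0.03,0.5],
  [0,0,0,0,0,0.08,0.5],
  [0,0,0,0,0,0.13,0.5],
])

```text
clock: 37.38
tool_pos: [441.9, -219.7, 249.6]
tcp_rot: [3.141, -0.026, 0.001]
contact_force: [0.6, -0.2, -0.2]
gripper_width: 43.9
gripper_force: 0.0
```

```bash
python3 - <<'E'
from h import *
c=cap('side','side10.png')
for r in models.silhouettes('side','roll_blue')[:2]:
    P,_=maskpts(c,r['mask']); print(round(r['conf'],2),np.percentile(P,[2,50,98],axis=0).round().tolist())
E
```

```text
0.71 [[410.0, -357.0, 5.0], [438.0, -311.0, 9.0], [476.0, -150.0, 167.0]]
0.67 [[405.0, -223.0, 107.0], [436.0, -208.0, 156.0], [478.0, -204.0, 182.0]]
```

Request:
carry_out([
  [0,0,0.02,0,0.06,0.02,0.5],
  [0,0,0.04,0,0.15,0.02,0.5],
  [0,0,0.07,0,0.26,0.02,0.5],
  [0,0,0.1,-0.01,0.37,0.02,0.5],
  [0,0,0.13,-0.02,0.48,0.02,0.5],
  [0,0,0.153,-0.03,0.6,0.02,0.5],
  [0,0,0.153,-0.04,0.71,0.02,0.5],
  [0,0,0.153,-0.05,0.82,0.02,0.5],
])

```text
clock: 38.48
tool_pos: [416.3, 192.2, 257.2]
tcp_rot: [3.122, 0.351, 0.0]
contact_force: [1.4, 0.3, -0.6]
gripper_width: 43.9
gripper_force: 0.0
```

Blue hangs where it did at first. Now green.

Request:
carry_out([
  [0,0,0,0,0.08,0,0.5],
  [0,0,0,-0.006,0.18,0,0.5],
  [0,0,0,-0.006,0.27,0,0.5],
  [0,0,0,-0.006,0.319,0,0.5],
  [0,0,0,-0.006,0.319,-0.06,0.5],
  [0,0,0,-0.006,0.319,-0.14,0.5],
  [0,0,0,-0.006,0.319,-0.18,0.5],
  [0,0,0,-0.006,0.319,-0.18,0.5],
])

```text
clock: 39.48
tool_pos: [413.2, 349.3, 165.8]
tcp_rot: [3.12, 0.35, -0.005]
contact_force: [-0.5, 0.5, -0.6]
gripper_width: 43.4
gripper_force: 0.0
```

Request:
carry_out([
  [0,0,0,0,0.001,-0.05,0.5],
  [0,0,0,0,0.001,-0.1,0.5],
  [0,0,0,0,0.001,-0.122,0.5],
  [0,0,0,0,0.001,-0.122,0.5],
  [0,0,0,0,0.001,-0.122,0],
  [0,0,0,0,0.001,-0.122,0],
  [0,0,0,0,0.001,-0.122,0],
  [0,0,0,0,0.001,-0.122,0],
])

```text
clock: 40.48
tool_pos: [414.3, 350.7, 107.7]
tcp_rot: [-3.121, -0.351, -0.003]
contact_force: [-1.0, -0.1, 5.7]
gripper_width: 24.8
gripper_force: 30.0
```

Request:
carry_out([
  [0,0,0,0,0,0,0],
  [0,0,0,0,0,0.04,0],
  [0,0,0,0,0,0.09,0],
  [0,0,0,0,0,0.15,0],
  [0,0,0,0,0,0.2,0],
  [0,0,0,0,0,0.24,0],
  [0,0,0,0,0,0.24,0],
])

```text
clock: 41.35
tool_pos: [414.3, 350.8, 228.9]
tcp_rot: [-3.12, -0.351, -0.005]
contact_force: [0.4, -0.1, -2.0]
gripper_width: 24.7
gripper_force: 30.0
```

Request:
carry_out([
  [0,0,-0.02,0,-0.05,0,0],
  [0,0,-0.05,0.01,-0.15,0,0],
  [0,0,-0.08,0.02,-0.26,0,0],
  [0,0,-0.12,0.03,-0.37,0,0],
  [0,0,-0.15,0.04,-0.48,0,0],
  [0,0,-0.153,0.05,-0.59,0,0],
  [0,0,-0.153,0.058,-0.68,-0.02,0],
  [0,0,-0.153,0.058,-0.75,-0.03,0],
])

```text
clock: 42.35
tool_pos: [442.1, -26.4, 209.8]
tcp_rot: [-3.141, 0.028, 0.004]
contact_force: [0.5, 0.5, -0.8]
gripper_width: 24.1
gripper_force: 30.0
```

Request:
carry_out([
  [0,0,0,0,-0.03,-0.02,0],
  [0,0,0,0,-0.03,-0.03,0],
  [0,0,0,0,-0.03,-0.03,0],
  [0,0,0,0,-0.03,-0.03,0],
])

```text
clock: 42.85
tool_pos: [443.0, -38.5, 196.8]
tcp_rot: [-3.141, 0.023, -0.001]
contact_force: [-0.1, 0.8, -1.2]
gripper_width: 24.7
gripper_force: 30.0
```

Same approach as blue: up 2 mm and in to y = −138.8.

Request:
carry_out([
  [0,0,0,0.001,0,0.003,0],
  [0,0,0,0.001,-0.02,0.003,0],
  [0,0,0,0.001,-0.045,0.003,0],
  [0,0,0,0.001,-0.07,0.003,0],
  [0,0,0,0.001,-0.1,0.003,0],
  [0,0,0,0.001,-0.13,0.003,0],
  [0,0,0,0.001,-0.16,0.003,0],
  [0,0,0,0.001,-0.19,0.003,0],
])

```text
clock: 43.85
tool_pos: [443.3, -135.8, 198.1]
tcp_rot: [-3.141, 0.026, -0.0]
contact_force: [1.1, 0.8, -1.9]
gripper_width: 24.6
gripper_force: 30.0
```

Request:
carry_out([
  [0,0,0,0,-0.01,0,0],
  [0,0,0,0,-0.01,0,0],
  [0,0,0,0,-0.01,-0.01,0],
  [0,0,0,0,-0.01,-0.02,0],
  [0,0,0,0,-0.01,-0.028,0],
  [0,0,0,0,-0.01,-0.028,0],
])

```text
clock: 44.6
tool_pos: [443.3, -139.4, 184.0]
tcp_rot: [-3.141, 0.025, -0.0]
contact_force: [0.0, -1.0, -1.5]
gripper_width: 24.9
gripper_force: 30.0
```

Contact is expected at about 182.7.

Request:
carry_out([
  [0,0,0,0,0,-0.002,0],
  [0,0,0,0,0,-0.003,0],
  [0,0,0,0,0,-0.003,0.5],
  [0,0,0,0,0,-0.003,0.5],
  [0,0,0,0,0,-0.003,0.5],
  [0,0,0,0,0,0.03,0.5],
  [0,0,0,0,0,0.08,0.5],
  [0,0,0,0,0,0.15,0.5],
])

```text
clock: 45.6
tool_pos: [443.1, -139.5, 260.3]
tcp_rot: [-3.141, 0.026, 0.001]
contact_force: [-0.2, -0.7, 0.2]
gripper_width: 44.1
gripper_force: 0.0
```

Request:
carry_out([
  [0,0,0,0,0,0.1,0.5],
  [0,0,0,-0.08,0.08,0.16,0.5],
  [0,0,0,-0.1,0.18,0.16,0.5],
  [0,0,0,-0.1,0.24,0.16,0.5],
  [0,0,0,-0.1,0.24,0.16,0.5],
  [0,0,0,-0.1,0.24,0.16,0.5],
  [0,0,0,-0.1,0.24,0.16,0.5],
  [0,0,0,-0.1,0.24,0.16,0.5],
])

```text
clock: 46.6
tool_pos: [393.4, -20.3, 338.9]
tcp_rot: [3.141, -0.028, -0.001]
contact_force: [0.5, -0.4, -0.4]
gripper_width: 44.0
gripper_force: 0.0
```

```bash
python3 - <<'E'
from h import *
o=manip.get_obs(); print(o['tool_pos'].round(1),o['clock'])
for n in('side','top'):
    c=cap(n,n+'11.png')
    for t in('roll_green','roll_blue','roll_yellow'):
      for r in models.silhouettes(n,t)[:2]:
        P,_=maskpts(c,r['mask']); print(n,t,round(r['conf'],2),np.percentile(P,[2,50,98],axis=0).round().tolist() if len(P) else '')
a=cv2.imread('pics/side11.png')[120:280,260:410]
cv2.imwrite('pics/c11.png',cv2.resize(a,(560,597)))
E
```

```text
[393.4 -20.3 338.9] 46.6
side roll_green 0.71 [[406.0, -144.0, 108.0], [437.0, -127.0, 153.0], [480.0, -123.0, 182.0]]
side roll_blue 0.83 [[311.0, -426.0, 18.0], [334.0, -388.0, 53.0], [359.0, -362.0, 82.0]]
side roll_blue 0.53 [[405.0, -221.0, 128.0], [425.0, -208.0, 167.0], [471.0, -204.0, 183.0]]
top roll_green 0.68 [[404.0, -147.0, 147.0], [419.0, -141.0, 170.0], [472.0, -126.0, 182.0]]
top roll_blue 0.76 [[403.0, -227.0, 131.0], [433.0, -215.0, 174.0], [473.0, -206.0, 183.0]]
top roll_blue 0.64 [[310.0, -433.0, 18.0], [331.0, -399.0, 70.0], [353.0, -368.0, 86.0]]
```

View pics/c11.png

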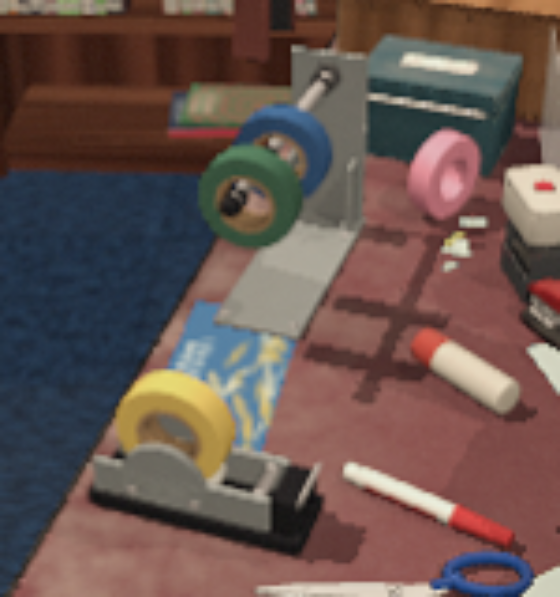

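Green (250,195) and blue (285,150) hang at their old stations, yellow (175,420) is seated, and the gripper is clear. Handing in.

```bash
python3 -c "
from rig import manip
print(manip.hand_in())"
```

```text
the job is handed in; nothing more can be done
None
```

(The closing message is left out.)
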